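# Offer up the cylinder over the piston of a small two-stroke

## Task

The lamp head hangs over the piston of this small two-stroke, so first swing it a good 20 cm aside, to whichever side suits you, where it stays. Then lift the finned cylinder out of the parts tray, carry it over the cans and bottles without disturbing them, and hold it upright about a centimetre above the crown of the piston, centred on it and square to the base studs with the exhaust port on the muffler-bracket side, never knocking the piston or crankcase. Do not lower it or let go: finish while holding it still in the air there, touching neither piston nor studs, so that I can squeeze the piston rings in by hand.

Things in the scene. Friction and masses are not known exactly. Their poses are not given: they have to be found in the camera images.
- crankcase: Fixed bottom end of a small two-stroke, 155 x 175 mm (x, y). Origin: on the bench, straight under the piston; z up. Exhaust side = -x, where a dark upright muffler bracket plate 40 mm wide stands; finned flywheel at +y, thin drive shaft at -y. Deck 115 mm above the bench; four 6 mm base studs at x +-26, y +-31 mm, tips 133 mm up. The piston stands on a slotted wooden block that juts out at +x.
- piston_crown (a point): Centre of the top of the aluminium piston (38 mm diameter, axis vertical), 160 mm above the bench; axes as the crankcase.
- cylinder: Loose aluminium cylinder, 0.36-0.56 kg, 82 mm high, upright in the tray. Origin: bore centre at its underside; z up. Flange 68 x 78 x 7 mm (x, y, z), stud holes at x +-26, y +-31; bore 40 mm, open below. Fin block 23 to 70 mm above the underside, 66 (x) x 56 mm (y): grip its flat sides across y, about 48 mm above the underside. Exhaust port at -x; small low intake pad at +x (to x = 39 mm).
- exhaust_port (a point): Middle of the exhaust port face of the cylinder, at x = -42 mm, 36 mm above its underside: a block with a large round hole and two short studs that stick out a further 12 mm.
- tray: Open sheet-steel parts tray, 230 x 170 mm (x, y), walls 24 mm high and 3 mm thick, floor 3 mm above the bench; fixed. Origin: centre of its underside. It stands on the robot's left or right; a dark tray full of sockets stands on the other side.
- lamp_head (a point): Centre of the round grey lamp head (110 mm diameter, from 245 to 286 mm above the bench), 310 mm from the post; it hangs from a 16 mm horizontal boom whose axis is 288 mm above the bench. It swings with the boom.
- lamp_handle (a point): Middle of the black positioning handle, a level round bar of 14 mm diameter and 54 mm length that sticks out of the lamp head radially, away from the post; 262 mm above the bench. Its x axis points level to the lamp's vertical swivel post (20 mm, 310 mm high), whose axis is 400 mm away. The boom turns up to 1.3 rad either way about it, stiffly (2 N at the handle), and stays put. Pinch, straddle or push it from above.
- spray_can: Bystander: spray can, 52 mm diameter, 166 mm tall, standing. Origin under its centre.
- oil_bottle: Bystander: oil bottle, 54 mm diameter, 165 mm tall, standing. Origin under its centre.
- jar: Bystander: glass jar, 60 mm diameter, 80 mm tall. Origin under its centre.
- grease_tin: Bystander: round tin, 70 mm diameter, 55 mm tall. Origin under its centre.
- mug: Bystander: white mug, 80 mm diameter, 92 mm tall. Origin under its centre.
- screwdriver: Bystander: screwdriver, 200 mm long, lying on the bench near the robot.
- wrench: Bystander: spanner, 170 mm long, lying on the bench near the robot.

How it is judged:
By the outcome, as a careful person would: the job done as asked, in the order asked, and still so for the second after the job is handed in, while the arm keeps its last pose, push and grip.
It also fails if it takes over 70 s, if anything falls off the work surface, if the arm or the gripper's body presses on something with over 40 N, if the wrist force passes 120 N, or if a joint passes its speed limit or range.

## Robot

A 6-joint arm with a two-finger parallel gripper is mounted at the origin on the work surface. World frame = base frame: x ahead of the robot, y to its left, z up, the work surface at z = 0. Lengths are in m, angles in rad, forces in N, time in s.
With the tool pointing down it reaches from about 0.375 to 0.9 m from the base axis. Payload 3.1 kg.
Tool frame: the origin (TCP) lies midway between the tips of the shut fingers; the grasp point (between the pads) lies robot.grip_point_offset behind it (robot.grip_point_offset is the distance from the TCP to the grasp point, in m); z points along the fingers, y is the direction in which the jaws open and shut (so a half turn about z gives the same grasp; the last joint's range is limited). The gripper opens to 87 mm and grips with 3 to 60 N. Pads are 19 mm wide; open, the fingers measure 117 mm over their backs; the gripper's body (75 mm by 190 mm) begins 51 mm behind the grasp point.
Start: joints at [0.975, 0.527, 1.433, -0, 1.181, -0.178], TCP at [0.254, 0.571, 0.223] pointing down, gripper open.
Joint ranges: [-3.08, 3.08], [-0.75, 2.2], [0.22, 2.44], [-1.43, 4.57], [0, 2.65], [-2.85, 2.85]. Speed limits (rad/s): [2.79, 2.79, 3.14, 3.14, 3.14, 3.14].

## Interface

Orientations are given as a unit quaternion [x, y, z, w].
In Python, from rig import robot, cams, hand_in gives the robot as it stands. The module is installed in compiled form; this text tells all that it offers.
- The arm moves only by the tool send_rows, never from a script. Its argument "steps" is one flat list of numbers, 5 for each row, row after row: the finger opening in m, from 0 to 0.087, then the shift along the tool's x, y, z in m, then the turn about the tool's z in rad. A call has 1 to 8 rows; each row is the pose to reach, as a shift and turn from the pose measured when the call began, along the tool's axes at that moment; what a row does not reach only later rows make up. A row lasts 1/8 s, in which the tool goes at most 62.5 mm and 10.7 degrees, less where a joint would pass 70% of its speed; a pose out of reach is approached as far as the arm can. A call with a gripper value outside its range is refused whole. The fingers move at their own pace and stop on an object; "force" is the grip in N (left out, the last holds). Time passes only in rows, so rows that repeat a pose let the fingers close. It gives the time, the measured TCP pose, the force and the opening at its end, in the units of the state.
- robot.get_obs(): the state, without advancing time (a new reading comes with each control period).
- cams.camera(name): name is "scene" or "top" or "wrist"; returns a dict with "color" (384x512x3 uint8, red, green, blue), "range_z" (384x512 float32, m along the optical axis (not along the pixel's ray), 0 where there is no reading), "intrinsics" (3x3 intrinsics, pixels), "extrinsics" (4x4, takes a point from camera to world coordinates). Camera axes: x right, y down, z forward; pixel columns grow to the right and rows downward; lengths in m; the calibration is good to about 2 mm. A picture is of the moment at which its call begins.
- hand_in(): hands the job in, once; it reports no verdict.
The state is a dict: "time": time; "q": joint angles; "joint_velocities": joint speeds; "joint_torque": joint torques, N m; "position": TCP position; "tool_rot": TCP orientation; "ft_force": force on the tool from outside, world axes, zero at the start; "moment": the same for the moment, N m; "grip_width": finger opening in m.
Only numpy, scipy, OpenCV 4.12 (cv2) and the standard library are available. Lean on these libraries where they do the work, as an engineer would, in place of code of your own. Each camera call takes 0.05 s, during which the arm holds its last target.

## Working session

There is one attempt and no reset: what is moved stays moved. The work goes in short steps, Python scripts to look and compute and a tool call to move; the robot and the scene stay as the last step left them, time stands still between calls to the robot, and variables do not carry over. Pictures are saved under pics/ and viewed, and the job is handed in when it is done.

Besides the shell and the picture viewer there is one more tool, called after "Call:" as name(argument=value, ...), one argument or row to a line, values as JSON. send_rows: Moves the arm, as the interface text tells. Its arguments: {"type":"object","properties":{"steps":{"type":"array","items":{"type":"number"}},"force":{"type":"number"}},"required":["steps"]}

```bash
mkdir -p pics
cat > h.py <<'E'
from rig import robot,cams,hand_in
import numpy as np,cv2
def snap(n,tag):
    c=cams.camera(n); cv2.imwrite(f'pics/{tag}.png',cv2.cvtColor(c['color'],cv2.COLOR_RGB2BGR)); np.savez(f'{tag}.npz',**c); return c
def world(c):
    K=c['intrinsics'];z=c['range_z'];v,u=np.indices(z.shape)
    p=np.stack([(u-K[0,2])/K[0,0]*z,(v-K[1,2])/K[1,1]*z,z],-1)
    E=c['extrinsics']; w=p@E[:3,:3].T+E[:3,3]; w[z==0]=np.nan; return w
E
python3 - <<'E'
from h import *
np.set_printoptions(precision=4,suppress=True)
print(robot.get_obs(),robot.grip_point_offset)
for n in ['scene','top','wrist']:
    c=snap(n,n+'0'); print(n,c['intrinsics'],c['extrinsics'])
E
```

```text
{'time': 0.0, 'q': array([ 0.9745,  0.5285,  1.4339, -0.    ,  1.1814, -0.1785]), 'joint_velocities': array([ 0.001 , -0.0016, -0.0013,  0.0002, -0.0007, -0.0006]), 'joint_torque': array([  0.0009, -44.0044, -17.6588,   0.0634,   0.0583,  -0.0002]), 'position': array([0.2532, 0.5706, 0.2216]), 'tool_rot': array([ 0.2074,  0.9783, -0.001 , -0.0004]), 'ft_force': array([-0.3936, -0.3906,  0.2271]), 'moment': array([-0.016 , -0.0013,  0.0217]), 'grip_width': 0.0871673752095304} 0.0187
scene [[363.8559   0.     260.7116]
 [  0.     363.8559 195.2698]
 [  0.       0.       1.    ]] [[ 0.8563  0.3453 -0.384   0.9512]
 [ 0.516  -0.5413  0.6639 -0.7079]
 [ 0.0214 -0.7667 -0.6417  0.8544]
 [ 0.      0.      0.      1.    ]]
top [[377.6961   0.     254.2649]
 [  0.     377.6961 190.1547]
 [  0.       0.       1.    ]] [[-0.0099 -0.9892  0.1459  0.4001]
 [-0.9997  0.0133  0.0224 -0.0082]
 [-0.0242 -0.1457 -0.989   1.1371]
 [ 0.      0.      0.      1.    ]]
wrist [[303.4112   0.     252.856 ]
 [  0.     303.4112 191.8597]
 [  0.       0.       1.    ]] [[ 0.4059  0.8796  0.248   0.1852]
 [ 0.9139 -0.3901 -0.1123  0.601 ]
 [-0.0021  0.2723 -0.9622  0.3848]
 [ 0.      0.      0.      1.    ]]
```

View pics/scene0.png

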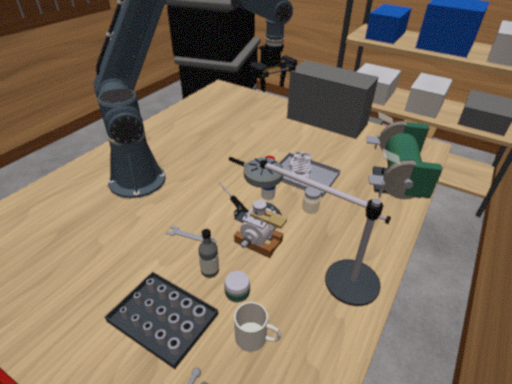

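View pics/top0.png

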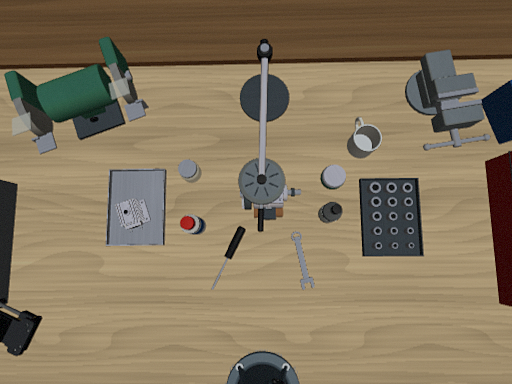

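View pics/wrist0.png

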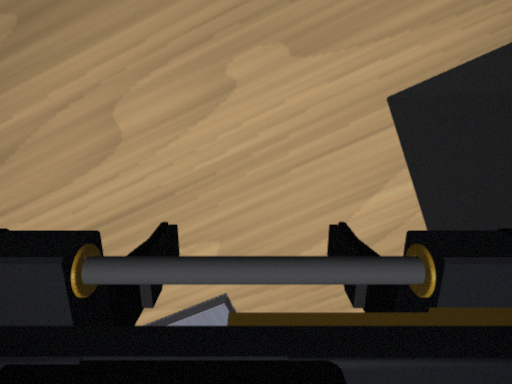

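The top view shows the lamp head at px (262,181), its handle at (261,219), the parts tray at (137,207) on the robot's left with the cylinder at (132,213), and the crankcase under the lamp. I'll zoom in and take measurements.

Run:
```python
from h import *
np.set_printoptions(precision=3,suppress=True)
c=dict(np.load('top0.npz'));w=world(c)
for n,(u,v) in dict(lamp=(262,181),handle=(261,222),posttop=(265,48),boom=(264,120),boom2=(264,80),spray=(187,222),jar=(189,170),bottle=(330,210),tin=(334,176),mug=(366,138),cyl=(132,213),bracket=(248,200),shaft=(293,191)).items():
    print(n,w[v,u])
h=w[...,2]
m=(h>0.255)&(h<0.275)&(abs(w[...,1])<.2)&(w[...,0]<.48); print('handle',w[m].mean(0),w[m].min(0),w[m].max(0),m.sum())
m=(h>0.24)&(h<0.3)&(abs(w[...,1])<.3);print('lamp all',w[m].min(0),w[m].max(0))
img=cv2.imread('pics/top0.png')
cv2.imwrite('pics/a.png',cv2.resize(img[150:260,90:200],(800,800),interpolation=3)[:600])
cv2.imwrite('pics/b.png',cv2.resize(img[150:250,220:320],(600,600),interpolation=3))
```

```text
lamp [ 0.544 -0.007  0.299]
handle [ 0.454 -0.003  0.27 ]
posttop [ 0.857 -0.018  0.312]
boom [ 0.687 -0.013  0.298]
boom2 [ 0.786 -0.015  0.296]
spray [0.463 0.189 0.162]
jar [0.617 0.202 0.081]
bottle [ 0.493 -0.188  0.123]
tin [ 0.598 -0.216  0.053]
mug [ 0.725 -0.328  0.003]
cyl [0.495 0.361 0.082]
bracket [0.506 0.026 0.267]
shaft [ 0.552 -0.094  0.08 ]
handle [ 0.383 -0.007  0.267] [ 0.103 -0.043  0.256] [0.48  0.004 0.275] 160
lamp all [ 0.099 -0.06   0.24 ] [0.901 0.049 0.3  ]
```

View pics/a.png

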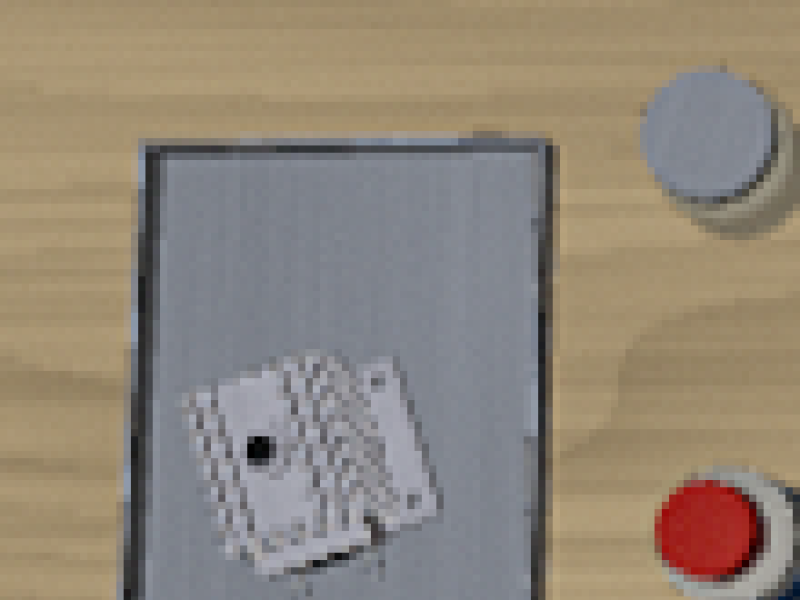

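View pics/b.png

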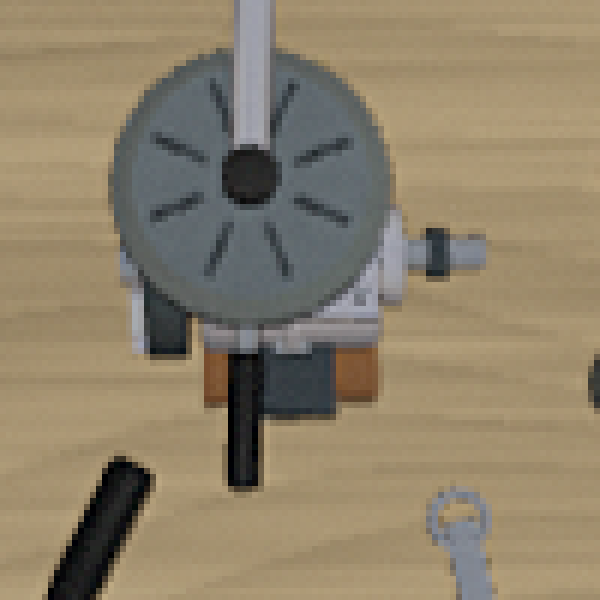

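```bash
cat >> h.py <<'E'
def plan(rows,p0=None,yaw0=None,q=None):
    """rows: (open,x,y,z,yaw of jaw axis)"""
    from scipy.spatial.transform import Rotation as Ro
    o=robot.get_obs(); R=Ro.from_quat(o['tool_rot']).as_matrix(); p0=np.array(o['position']); yaw0=np.arctan2(R[1,1],R[0,1])
    print('now',p0.round(4),'yaw',round(yaw0,4),'t',o['time'],'q',np.round(o['q'],3),'F',np.round(o['ft_force'],1),'g',round(o['grip_width'],4))
    out=[]
    for r in rows:
        d=R.T@(np.array(r[1:4])-p0); t=-((r[4]-yaw0+np.pi)%(2*np.pi)-np.pi)
        out+= [r[0],*[round(float(a),4) for a in d],round(float(t),3)]
    print(out)
def lin(a,b,n,t0=0):
    a,b=np.array(a,float),np.array(b,float); return [tuple((a+(b-a)*(i+1)/n)) for i in range(n)]
E
python3 - <<'E'
from h import *
plan(lin((.06,.253,.571,.222,1.153),(.04,.425,.08,.35,1.536),9)[:8])
E
```

```text
now [0.2533 0.5708 0.2218] yaw 1.153 t 0.15 q [ 0.974  0.528  1.434 -0.     1.181 -0.179] F [0.1 0.2 0.1] g 0.0868
[np.float64(0.057777777777777775), -0.0393, -0.042, -0.0144, -0.043, np.float64(0.05555555555555555), -0.0789, -0.0842, -0.0285, -0.085, np.float64(0.05333333333333333), -0.1185, -0.1263, -0.0427, -0.128, np.float64(0.05111111111111111), -0.1581, -0.1684, -0.0569, -0.17, np.float64(0.04888888888888889), -0.1977, -0.2106, -0.071, -0.213, np.float64(0.04666666666666667), -0.2373, -0.2527, -0.0852, -0.255, np.float64(0.044444444444444446), -0.2769, -0.2948, -0.0993, -0.298, np.float64(0.042222222222222223), -0.3165, -0.337, -0.1135, -0.34]
```

Call:
send_rows(
  steps=[0.06,-0.039,-0.042,-0.02,-0.04,0.055,-0.079,-0.084,-0.04,-0.085,0.05,-0.118,-0.126,-0.06,-0.13,0.045,-0.158,-0.168,-0.08,-0.17,0.04,-0.198,-0.21,-0.1,-0.215,0.04,-0.237,-0.253,-0.12,-0.255,0.04,-0.277,-0.295,-0.13,-0.3,0.04,-0.316,-0.337,-0.135,-0.34],
)

```text
time: 1.15
position: [0.406, 0.133, 0.358]
tool_rot: [0.038, 0.999, -0.001, 0.0]
ft_force: [1.4, 0.6, 0.2]
grip_width: 0.0401
```

Run:
```python
from h import *
r=lin((.04,.405,.13,.357,1.49),(.04,.455,-.002,.33,1.536),4)+lin((.04,.455,-.002,.33,1.536),(.04,.455,-.002,.245,1.536),3)+[(.04,.455,-.002,.245,1.536)]
plan(r)
```

```text
now [0.406 0.133 0.358] yaw 1.4944 t 1.15 q [ 5.500e-02  9.300e-02  1.696e+00 -1.000e-03  1.352e+00 -1.440e+00] F [1.4 0.6 0.2] g 0.0401
[np.float64(0.04), -0.0142, -0.035, 0.0078, -0.007, np.float64(0.04), -0.0292, -0.0669, 0.0146, -0.019, np.float64(0.04), -0.0442, -0.0989, 0.0214, -0.03, np.float64(0.04), -0.0592, -0.1308, 0.0282, -0.042, np.float64(0.04), -0.0591, -0.1308, 0.0565, -0.042, np.float64(0.04), -0.0591, -0.1308, 0.0849, -0.042, np.float64(0.04), -0.0591, -0.1307, 0.1132, -0.042, 0.04, -0.0591, -0.1307, 0.1132, -0.042]
```

Call:
send_rows(
  steps=[0.04,-0.014,-0.035,0.008,-0.01,0.04,-0.029,-0.067,0.015,-0.02,0.04,-0.044,-0.099,0.015,-0.03,0.04,-0.059,-0.131,0.02,-0.042,0.04,-0.059,-0.131,0.04,-0.042,0.04,-0.059,-0.131,0.075,-0.042,0.04,-0.059,-0.131,0.113,-0.042,0.04,-0.059,-0.131,0.113,-0.042],
)

```text
time: 2.15
position: [0.4525, -0.0017, 0.243]
tool_rot: [0.017, 1.0, 0.0, -0.003]
ft_force: [0.1, 0.0, 0.7]
grip_width: 0.0404
```

Run:
```python
from h import *
snap('scene','scene1'); snap('top','top1')
a=cv2.imread('pics/scene1.png')[120:270,200:350]; b=cv2.imread('pics/top1.png')[120:270,180:330]
cv2.imwrite('pics/c.png',np.hstack([cv2.resize(a,(400,400)),cv2.resize(b,(400,400))]))
P=np.array([.857,-.0175])
rows=[]
for i in range(1,17):
    th=-.036+ .90*i/16
    yaw=1.536+min(.40,.9*i/16*.55)
    rows.append((.04,P[0]-.4*np.cos(th),P[1]-.4*np.sin(th),.245,yaw))
plan(rows[:8]); print(rows[7],rows[-1])
```

```text
now [ 0.4553 -0.0024  0.2458] yaw 1.5365 t 2.25 q [-2.510e-01  2.660e-01  1.813e+00 -1.000e-03  1.061e+00 -1.787e+00] F [ 1.  -0.2  0.6] g 0.0399
[0.04, -0.0025, -0.0232, 0.0008, -0.03, 0.04, -0.0044, -0.0456, 0.0009, -0.061, 0.04, -0.0075, -0.0679, 0.0009, -0.092, 0.04, -0.0119, -0.0899, 0.0009, -0.123, 0.04, -0.0175, -0.1117, 0.001, -0.154, 0.04, -0.0243, -0.1332, 0.001, -0.185, 0.04, -0.0323, -0.1542, 0.001, -0.216, 0.04, -0.0415, -0.1747, 0.0011, -0.247]
(0.04, np.float64(0.49079237888012117), np.float64(-0.17840984504908125), 0.245, 1.7835) (0.04, np.float64(0.597239645398667), np.float64(-0.32167849723047454), 0.245, 1.936)
```

View pics/c.png

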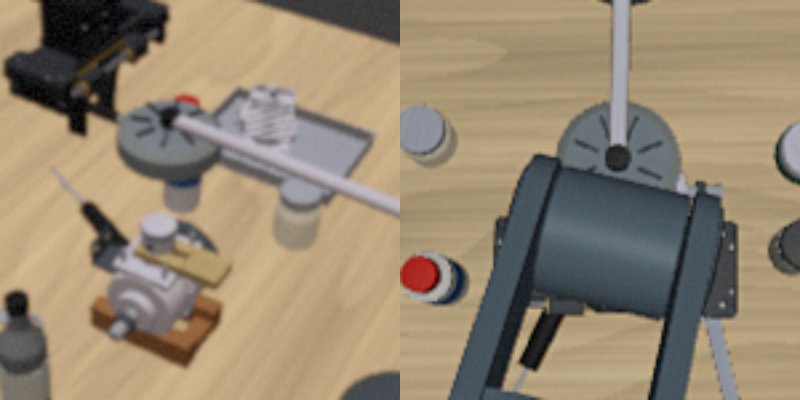

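The scene view (left half, about (80,110)) shows the fingers straddling the handle. Next is the swing.

Call:
send_rows(
  steps=[0.04,-0.002,-0.015,0,-0.02,0.04,-0.004,-0.035,0,-0.05,0.04,-0.007,-0.06,0,-0.08,0.04,-0.012,-0.085,0,-0.11,0.04,-0.017,-0.11,0,-0.15,0.04,-0.024,-0.133,0,-0.18,0.04,-0.032,-0.154,0,-0.21,0.04,-0.041,-0.175,0,-0.24],
)

```text
time: 3.25
position: [0.4904, -0.179, 0.2479]
tool_rot: [-0.103, 0.995, -0.001, 0.001]
ft_force: [-1.4, 1.4, -0.5]
grip_width: 0.04
```

Run:
```python
from h import *
P=np.array([.857,-.0175])
rows=[]
for i in range(9,17):
    th=-.036+ .90*i/16
    yaw=1.536+min(.40,.9*i/16*.55)
    rows.append((.04,P[0]-.4*np.cos(th),P[1]-.4*np.sin(th),.245,yaw))
plan(rows)
```

```text
now [ 0.4904 -0.179   0.2479] yaw 1.7779 t 3.25 q [-0.564  0.357  1.66  -0.     1.123 -2.342] F [-1.4  1.4 -0.5] g 0.04
[0.04, -0.0057, -0.0213, 0.0029, -0.037, 0.04, -0.0122, -0.0429, 0.003, -0.068, 0.04, -0.0199, -0.064, 0.003, -0.098, 0.04, -0.0287, -0.0847, 0.0031, -0.129, 0.04, -0.0387, -0.1049, 0.0031, -0.158, 0.04, -0.0498, -0.1245, 0.0032, -0.158, 0.04, -0.062, -0.1434, 0.0032, -0.158, 0.04, -0.0752, -0.1616, 0.0033, -0.158]
```

Call:
send_rows(
  steps=[0.04,-0.006,-0.021,0.003,-0.04,0.04,-0.012,-0.043,0.003,-0.07,0.04,-0.02,-0.064,0.003,-0.1,0.04,-0.029,-0.085,0.003,-0.13,0.04,-0.039,-0.105,0.003,-0.15,0.04,-0.05,-0.125,0.003,-0.15,0.04,-0.062,-0.143,0.003,-0.15,0.04,-0.075,-0.162,0.003,-0.15],
)

```text
time: 4.25
position: [0.5972, -0.3228, 0.2474]
tool_rot: [-0.178, 0.984, -0.001, 0.001]
ft_force: [-2.2, 0.6, -0.6]
grip_width: 0.0398
```

Run:
```python
from h import *
snap('top','top2')
# up, then away to cylinder viewing place
p=(.06,.597,-.322,.245,1.936)
plan(lin(p,(.04,.59,-.318,.34,1.936),2)+lin((.04,.59,-.318,.34,1.936),(.087,.44,.05,.36,1.8),6))
```

```text
now [ 0.5999 -0.3255  0.2474] yaw 1.9273 t 4.3 q [-6.600e-01  5.810e-01  1.255e+00 -1.000e-03  1.297e+00 -2.587e+00] F [ 3.1 -2.8  0.5] g 0.0402
[np.float64(0.05), 0.0039, 0.0071, -0.0451, -0.009, np.float64(0.04), 0.0063, 0.0098, -0.0927, -0.009, np.float64(0.04783333333333333), 0.0083, 0.076, -0.0965, 0.014, np.float64(0.05566666666666667), 0.0103, 0.1421, -0.1004, 0.037, np.float64(0.0635), 0.0123, 0.2083, -0.1043, 0.059, np.float64(0.07133333333333333), 0.0143, 0.2745, -0.1081, 0.082, np.float64(0.07916666666666666), 0.0163, 0.3407, -0.112, 0.105, np.float64(0.087), 0.0183, 0.4068, -0.1158, 0.127]
```

View pics/top2.png

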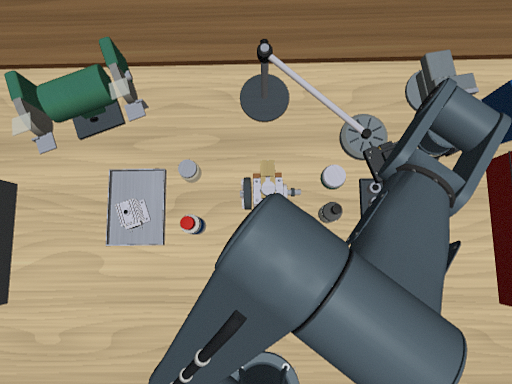

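The top view shows the lamp head swung aside to px (363,135), leaving the crankcase clear at (268,190). Now I'll lift and go back left.

Call:
send_rows(
  steps=[0.04,0.0,0.003,-0.045,0,0.04,0.0,0.003,-0.1,0,0.05,0.003,0.06,-0.11,0.02,0.06,0.006,0.12,-0.11,0.04,0.07,0.008,0.18,-0.11,0.06,0.08,0.01,0.24,-0.11,0.08,0.087,0.012,0.3,-0.11,0.1,0.087,0.016,0.36,-0.11,0.12],
)

```text
time: 5.3
position: [0.4579, 0.0087, 0.3564]
tool_rot: [-0.118, 0.993, -0.004, 0.005]
ft_force: [1.0, 0.5, -0.4]
grip_width: 0.0855
```

Run:
```python
from h import *
plan(lin((.087,.457,0.01,.36,1.81),(.087,.42,.37,.36,1.87),6))
```

```text
now [0.4579 0.0087 0.3564] yaw 1.8065 t 5.3 q [-0.223  0.141  1.644 -0.004  1.345 -2.029] F [ 1.   0.5 -0.4] g 0.0855
[np.float64(0.087), -0.0074, 0.0612, -0.004, -0.014, np.float64(0.087), -0.0155, 0.121, -0.0045, -0.024, np.float64(0.087), -0.0235, 0.1808, -0.0049, -0.034, np.float64(0.087), -0.0315, 0.2405, -0.0054, -0.044, np.float64(0.087), -0.0395, 0.3003, -0.0058, -0.054, np.float64(0.087), -0.0475, 0.3601, -0.0063, -0.064]
```

Run:
```python
from h import *
plan(lin((.087,.457,0.01,.356,1.81),(.087,.57,-.01,.37,1.6),3)+[(.087,.57,-.01,.37,1.6)])
```

```text
now [0.4579 0.0087 0.3564] yaw 1.8065 t 5.3 q [-0.223  0.141  1.644 -0.004  1.345 -2.029] F [ 1.   0.5 -0.4] g 0.0855
[np.float64(0.087), -0.0345, -0.0139, -0.0038, 0.066, np.float64(0.087), -0.0696, -0.0292, -0.008, 0.136, np.float64(0.087), -0.1047, -0.0445, -0.0122, 0.206, 0.087, -0.1047, -0.0445, -0.0122, 0.206]
```

Call:
send_rows(
  steps=[0.087,-0.035,-0.014,-0.005,0.07,0.087,-0.07,-0.029,-0.01,0.14,0.087,-0.105,-0.044,-0.012,0.2,0.087,-0.105,-0.044,-0.012,0.2],
)

```text
time: 5.8
position: [0.5724, -0.0098, 0.3713]
tool_rot: [-0.018, 1.0, -0.004, 0.007]
ft_force: [-0.9, -0.6, -0.2]
grip_width: 0.0871
```

Run:
```python
from h import *
snap('wrist','w1')
plan(lin((.087,.57,-.01,.368,1.6),(.087,.53,.355,.36,1.7),6)+[(.087,.53,.355,.36,1.7)])
```

```text
now [ 0.5706 -0.0094  0.3708] yaw 1.6071 t 5.85 q [-0.21   0.311  1.374 -0.004  1.444 -1.817] F [-0.2  0.2 -0.7] g 0.0871
[np.float64(0.087), 0.0052, 0.0604, 0.0037, -0.01, np.float64(0.087), 0.0096, 0.1215, 0.0045, -0.026, np.float64(0.087), 0.0141, 0.1825, 0.0054, -0.043, np.float64(0.087), 0.0186, 0.2436, 0.0062, -0.06, np.float64(0.087), 0.023, 0.3046, 0.0071, -0.076, np.float64(0.087), 0.0275, 0.3657, 0.0079, -0.093, 0.087, 0.0275, 0.3657, 0.0079, -0.093]
```

View pics/w1.png

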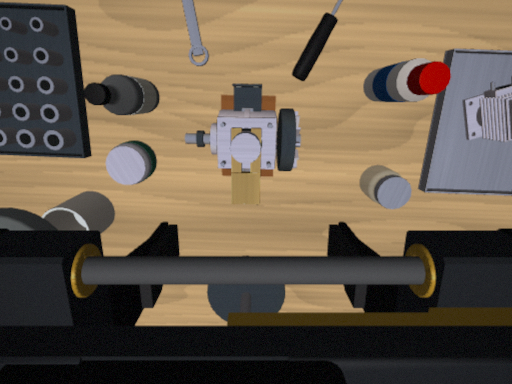

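The wrist view gives a clear look at the crankcase. The piston crown is at (246,147), the bracket at (248,96) faces the robot, the flywheel is at (287,140) and the tray is at right.

Run:
```python
from h import *
np.set_printoptions(precision=4,suppress=True)
c=dict(np.load('w1.npz'));w=world(c)
img=cv2.imread('pics/w1.png')
cv2.imwrite('pics/d.png',cv2.resize(img[75:215,180:310],(557,600),interpolation=cv2.INTER_CUBIC))
h=w[...,2]
m=(abs(w[...,0]-.535)<.08)&(abs(w[...,1])<.06)
p=m&(h>.15)&(h<.175)
cc=cv2.connectedComponentsWithStats(p.astype(np.uint8))[2]; print(cc)
pts=w[p]; print(np.median(pts,0), np.nanpercentile(pts,[1,99],axis=0), len(pts))
(cx,r)=cv2.minEnclosingCircle(pts[:,:2].astype(np.float32))[:2]; print(cx,r)
# bench check
b=w[(h<.02)&(h>-.02)]; print('bench',np.median(b[:,2]))
d=m&(h>.105)&(h<.128); print('deck',cv2.minAreaRect(w[d][:,:2].astype(np.float32)), d.sum(), np.median(w[d],0))
v,u=np.nonzero(p);print(u.mean(),v.mean())
```

```text
[[     0      0    512    384 195846]
 [   230    132     31     31    762]]
[ 0.55   -0.0224  0.1604] [[ 0.5325 -0.0406  0.1545]
 [ 0.5686 -0.0048  0.1623]] 762
(0.550833523273468, -0.022531170397996902) 0.019174017012119293
bench 0.001004415100017697
deck ((0.5438345074653625, -0.004086323082447052), (0.14132331311702728, 0.11075110733509064), 0.21909542381763458) 2422 [0.5436 0.0002 0.1154]
244.750656167979 147.06299212598427
```

View pics/d.png

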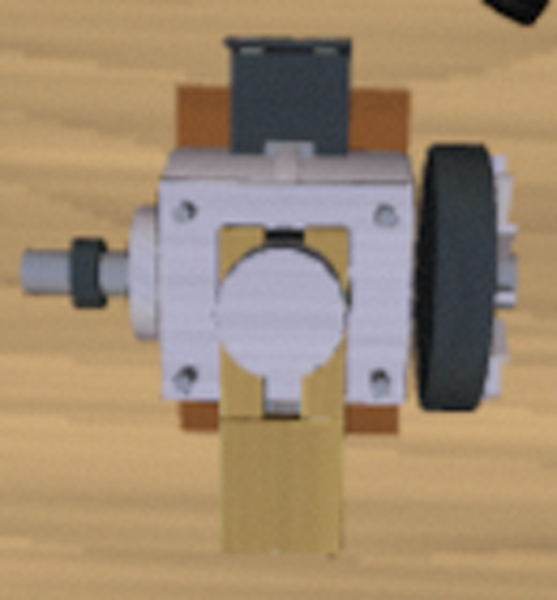

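```bash
cat >> h.py <<'E'
def ray(c,u,v,z):
    K=c['intrinsics'];E=c['extrinsics'];d=E[:3,:3]@np.array([(u-K[0,2])/K[0,0],(v-K[1,2])/K[1,1],1]);t=(z-E[2,3])/d[2];return E[:3,3]+d*t
E
python3 - <<'E'
from h import *
np.set_printoptions(precision=4,suppress=True)
c=dict(np.load('w1.npz'));w=world(c)
s=130/557
f=lambda x,y,z:ray(c,180+(x+.5)*s-.5,75+(y+.5)*s-.5,z)[:2]
def an(a,b): d=b-a; return np.degrees(np.arctan2(d[1],d[0])),np.linalg.norm(d)
S=[f(*p,.130) for p in [(185,211),(387,215),(187,375),(380,380)]]
print(np.array(S),np.mean(S,0)); print(an(S[0],S[1]),an(S[2],S[3]),an(S[0],S[2]),an(S[1],S[3]))
D=[f(*p,.115) for p in [(161,181),(413,185),(162,398),(404,401)]]
print(np.array(D)); print(an(D[0],D[1]),an(D[2],D[3]),an(D[0],D[2]),an(D[1],D[3]))
h=w[...,2]
m=(abs(h-.115)<.004)&(abs(w[...,0]-.55)<.06)&(w[...,1]>-.07)&(w[...,1]<.017)
P=w[m][:,:2]
m=m.astype(np.uint8); 
print(cv2.minAreaRect(P.astype(np.float32)),len(P))
# piston via hi-res edge circle
img=cv2.imread('pics/w1.png')
E=[f(*p,.160) for p in [(216,312),(346,312),(281,245),(281,380)]];print(np.array(E),f(281,312,.16))
E
```

```text
[[ 0.5253 -0.0528]
 [ 0.5243  0.0086]
 [ 0.5758 -0.0518]
 [ 0.5751  0.009 ]] [ 0.5501 -0.0217]
(np.float64(90.96451878902938), np.float64(0.06134328216290676)) (np.float64(90.62426325356685), np.float64(0.060773073868567354)) (np.float64(1.130260290988293), np.float64(0.05050610501012364)) (np.float64(0.48561277260236535), np.float64(0.05086857423596298))
[[ 0.5175 -0.0619]
 [ 0.5159  0.017 ]
 [ 0.5867 -0.0614]
 [ 0.5848  0.018 ]]
(np.float64(91.18080904719973), np.float64(0.07885982719885219)) (np.float64(91.413571624509), np.float64(0.07941615673979098)) (np.float64(0.38416053098758857), np.float64(0.06925569521225565)) (np.float64(0.8422940699998156), np.float64(0.06892757877364637))
((0.5508307814598083, -0.022626053541898727), (0.07027500867843628, 0.079269640147686), 0.04725891351699829) 1729
[[ 0.5511 -0.0406]
 [ 0.5498 -0.0033]
 [ 0.5315 -0.0225]
 [ 0.5703 -0.0214]] [ 0.5505 -0.0219]
```

Call:
send_rows(
  steps=[0.087,0.005,0.06,0.004,-0.01,0.087,0.01,0.12,0.005,-0.03,0.087,0.014,0.18,0.005,-0.05,0.087,0.019,0.24,0.006,-0.07,0.087,0.023,0.3,0.007,-0.09,0.087,0.027,0.36,0.008,-0.09,0.087,0.027,0.36,0.008,-0.09],
)

```text
time: 6.72
position: [0.5279, 0.3531, 0.3606]
tool_rot: [-0.067, 0.998, -0.003, 0.006]
ft_force: [-0.8, -0.4, -0.5]
grip_width: 0.0867
```

Run:
```python
from h import *
np.set_printoptions(precision=4,suppress=True)
c=snap('wrist','w2');w=world(c);h=w[...,2]
plan([])
img=cv2.imread('pics/w2.png')
m=(h>.065)&(h<.095)&(w[...,0]>.42)&(w[...,0]<.58)&(w[...,1]>.29)&(w[...,1]<.45)
v,u=np.nonzero(m);print(u.min(),u.max(),v.min(),v.max(),m.sum()); u0,v0=int(u.mean()),int(v.mean())
print('top',cv2.minAreaRect(w[m][:,:2].astype(np.float32)),np.median(w[m],0))
x0,y0=u0-60,v0-60; print(x0,y0)
cv2.imwrite('pics/e.png',cv2.resize(img[y0:y0+120,x0:x0+120],(600,600),interpolation=cv2.INTER_CUBIC))
```

```text
now [0.5287 0.3507 0.3606] yaw 1.7014 t 6.775 q [ 0.415  0.423  1.227 -0.011  1.484 -1.285] F [-0.1 -0.2 -0. ] g 0.087
[]
252 296 113 164 1725
top ((0.4998834729194641, 0.37872421741485596), (0.06603919714689255, 0.0560218021273613), 18.922632217407227) [0.4978 0.3779 0.0791]
214 78
```

View pics/e.png

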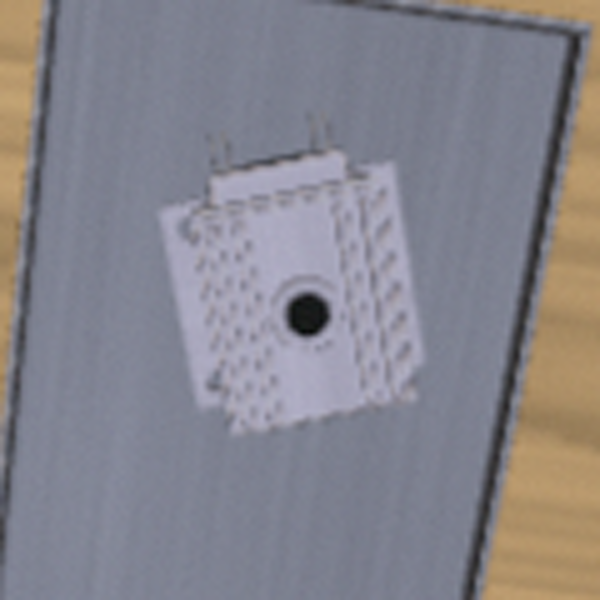

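View pics/w2.png

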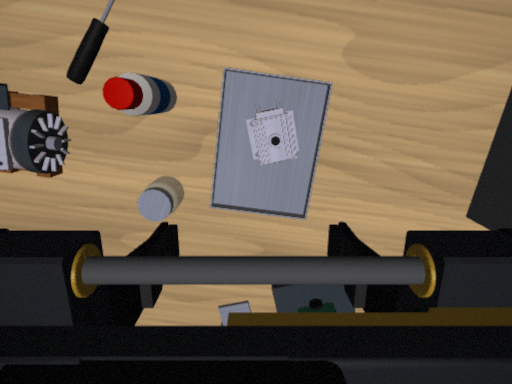

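Run:
```python
from h import *
c=dict(np.load('w2.npz'))
print(ray(c,275.1,140.5,.085))
a=(.087,.5287,.3507,.3606,1.7014);b=(.087,.5,.3787,.14,1.901);d=(.087,.5,.3787,.0325,1.901)
plan(lin(a,b,5)+lin(b,d,3))
```

```text
[0.50032394 0.37932266 0.085     ]
now [0.5287 0.3507 0.3606] yaw 1.7014 t 6.775 q [ 0.415  0.423  1.227 -0.011  1.484 -1.285] F [-0.1 -0.2 -0. ] g 0.087
[np.float64(0.087), 0.0055, 0.0066, 0.044, -0.04, np.float64(0.087), 0.0109, 0.0133, 0.088, -0.08, np.float64(0.087), 0.0164, 0.02, 0.132, -0.12, np.float64(0.087), 0.0218, 0.0267, 0.176, -0.16, np.float64(0.087), 0.0273, 0.0333, 0.22, -0.2, np.float64(0.087), 0.0277, 0.0336, 0.2559, -0.2, np.float64(0.087), 0.0281, 0.0339, 0.2917, -0.2, np.float64(0.087), 0.0285, 0.0342, 0.3275, -0.2]
```

Stop at z≈0.14 first and check the alignment.

Call:
send_rows(
  steps=[0.087,0.0055,0.007,0.044,-0.04,0.087,0.011,0.013,0.088,-0.08,0.087,0.016,0.02,0.132,-0.12,0.087,0.022,0.027,0.176,-0.16,0.087,0.0275,0.0335,0.22,-0.2,0.087,0.0275,0.0335,0.22,-0.2],
)

```text
time: 7.52
position: [0.497, 0.3759, 0.1375]
tool_rot: [-0.164, 0.986, -0.006, 0.001]
ft_force: [0.1, 0.5, -0.1]
grip_width: 0.0869
```

Run:
```python
from h import *
c=snap('wrist','w3');snap('scene','s3')
a=cv2.imread('pics/s3.png')[90:240,220:370]
cv2.imwrite('pics/f.png',np.hstack([cv2.resize(a,(384,384)),cv2.imread('pics/w3.png')[:,70:470]]))
d=(.087,.5,.379,.0325,1.901)
o=robot.get_obs();p=o['position']
plan(lin((.087,*p,1.901),d,5)+[(.05,)+d[1:]]*3)
```

```text
now [0.5009 0.378  0.1416] yaw 1.8997 t 7.625 q [ 0.475  0.624  1.505 -0.015  1.003 -1.417] F [ 0.   0.2 -0.1] g 0.0869
[np.float64(0.087), 0.0003, 0.0005, 0.0218, -0.001, np.float64(0.087), 0.0007, 0.001, 0.0436, -0.001, np.float64(0.087), 0.001, 0.0015, 0.0654, -0.001, np.float64(0.087), 0.0013, 0.0019, 0.0873, -0.001, np.float64(0.087), 0.0017, 0.0024, 0.1091, -0.001, 0.05, 0.0017, 0.0024, 0.1091, -0.001, 0.05, 0.0017, 0.0024, 0.1091, -0.001, 0.05, 0.0017, 0.0024, 0.1091, -0.001]
```

View pics/f.png

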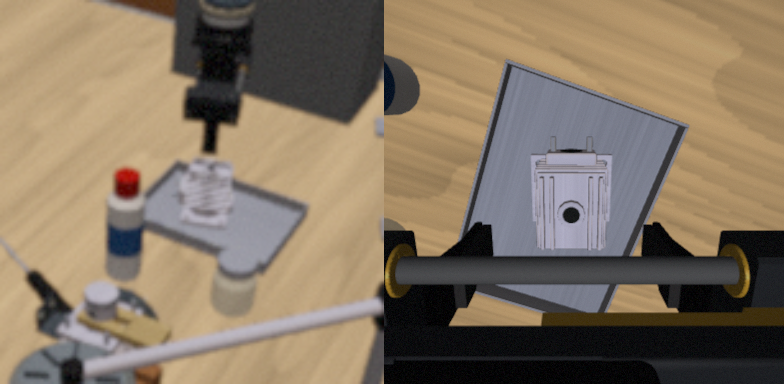

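Run:
```python
from h import *
from scipy.spatial.transform import Rotation as Ro
np.set_printoptions(precision=4,suppress=True)
c=dict(np.load('w3.npz'));print(ray(c,256.5,214,.083))
w=world(c);h=w[...,2]
m=(h>.073)&(h<.095)&(w[...,0]>.42)&(w[...,0]<.58)&(w[...,1]>.29)&(w[...,1]<.45)
print('top',cv2.minAreaRect(w[m][:,:2].astype(np.float32)))
o=robot.get_obs();print(Ro.from_quat(o['tool_rot']).as_matrix())
```

```text
[0.5006 0.3791 0.083 ]
top ((0.4994264841079712, 0.3785790801048279), (0.06495118886232376, 0.05585258826613426), 18.88895606994629)
[[-0.9463 -0.323   0.0139]
 [-0.3231  0.9463 -0.0066]
 [-0.011  -0.0108 -0.9999]]
```

Call:
send_rows(
  steps=[0.087,0.0003,0.0005,0.022,0,0.087,0.0007,0.001,0.044,0,0.087,0.001,0.0015,0.066,0,0.087,0.0013,0.002,0.09,0,0.087,0.0015,0.0022,0.109,0,0.087,0.0015,0.0022,0.109,0],
)

```text
time: 8.38
position: [0.5006, 0.3785, 0.0327]
tool_rot: [-0.163, 0.987, -0.005, 0.006]
ft_force: [-0.8, -0.7, -0.2]
grip_width: 0.0869
```

Run:
```python
from h import *
from scipy.spatial.transform import Rotation as Ro
np.set_printoptions(precision=4,suppress=True)
plan([(.05,.5,.379,.0325,1.901)])
o=robot.get_obs();print(Ro.from_quat(o['tool_rot']).as_matrix())
```

```text
now [0.5006 0.3785 0.0327] yaw 1.899 t 8.375 q [ 0.476  0.779  1.56  -0.017  0.793 -1.411] F [-0.8 -0.7 -0.2] g 0.0869
[0.05, 0.0004, 0.0007, 0.0002, -0.002]
[[-0.9465 -0.3224  0.0137]
 [-0.3225  0.9466 -0.0069]
 [-0.0108 -0.0109 -0.9999]]
```

Call:
send_rows(
  steps=[0.05,0,0,0,0,0.05,0,0,0,0,0.05,0,0,0,0,0.05,0,0,0,0,0.05,0,0,0,0,0.05,0,0,0,0],
  force=40,
)

```text
time: 9.12
position: [0.5007, 0.3789, 0.0332]
tool_rot: [-0.163, 0.987, -0.004, 0.007]
ft_force: [-1.1, 1.4, 3.0]
grip_width: 0.0559
```

Run:
```python
from h import *
plan([(.05,.5,.379,.0925,1.901)])
c=snap('wrist','w4')
print(ray(c,256.5,214,.083))
```

```text
now [0.5007 0.3789 0.0332] yaw 1.8988 t 9.125 q [ 0.476  0.779  1.56  -0.017  0.793 -1.411] F [-1.1  1.4  3. ] g 0.0559
[0.05, -0.0, -0.0003, -0.0593, -0.002]
[0.46778009 0.36946604 0.083     ]
```

View pics/w4.png

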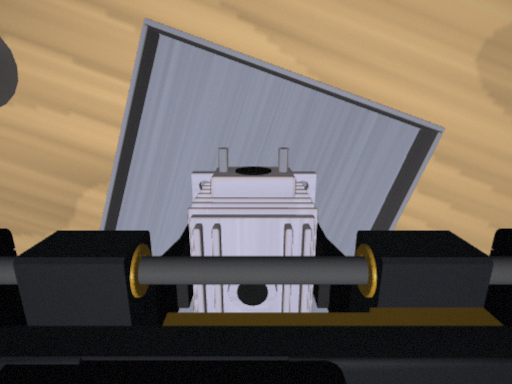

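The cylinder is held squarely: the grip reads 55.9 mm and the port studs are at (223,158) and (283,158), facing −x. I'll lift it.

Call:
send_rows(
  steps=[0.05,0,0,-0.01,0,0.05,0,0,-0.04,0,0.05,0,0,-0.08,0,0.05,0,0,-0.12,0,0.05,0,0,-0.17,0,0.05,0,0,-0.22,0,0.05,0,0,-0.26,0,0.05,0,0,-0.26,0],
)

```text
time: 10.18
position: [0.4985, 0.381, 0.2964]
tool_rot: [-0.163, 0.987, -0.003, 0.01]
ft_force: [0.4, -0.2, -4.1]
grip_width: 0.0558
```

Run:
```python
from h import *
o=robot.get_obs();p=o['position']
a=(.05,*p,1.899);b=(.05,.5505,-.022,.29,1.571+.015)
plan(lin(a,b,11)); print(a)
from scipy.spatial.transform import Rotation as Ro
print(Ro.from_quat(o['tool_rot']).as_matrix().round(4))
```

```text
now [0.4985 0.381  0.2964] yaw 1.8988 t 10.175 q [ 0.481  0.454  1.348 -0.013  1.323 -1.415] F [ 0.4 -0.2 -4.1] g 0.0558
[np.float64(0.05), 0.0073, -0.0362, 0.0008, 0.028, np.float64(0.05), 0.0147, -0.0724, 0.0016, 0.057, np.float64(0.05), 0.022, -0.1086, 0.0024, 0.085, np.float64(0.05), 0.0294, -0.1448, 0.0032, 0.114, np.float64(0.05), 0.0367, -0.181, 0.004, 0.142, np.float64(0.05), 0.0441, -0.2172, 0.0048, 0.17, np.float64(0.05), 0.0514, -0.2534, 0.0056, 0.199, np.float64(0.05), 0.0588, -0.2896, 0.0064, 0.227, np.float64(0.05), 0.0661, -0.3258, 0.0072, 0.256, np.float64(0.05), 0.0734, -0.362, 0.008, 0.284, np.float64(0.05), 0.0808, -0.3982, 0.0088, 0.313]
(0.05, np.float64(0.49853477473732644), np.float64(0.38098383810897124), np.float64(0.2964235564089447), 1.899)
[[-0.9465 -0.3221  0.0209]
 [-0.3222  0.9467 -0.0032]
 [-0.0187 -0.0098 -0.9998]]
```

Call:
send_rows(
  steps=[0.05,0.004,-0.02,0,0.02,0.05,0.011,-0.055,0,0.05,0.05,0.02,-0.1,0.001,0.085,0.05,0.03,-0.15,0.002,0.12,0.05,0.041,-0.2,0.003,0.16,0.05,0.051,-0.25,0.004,0.2,0.05,0.059,-0.29,0.005,0.23,0.05,0.065,-0.32,0.006,0.25],
)

```text
time: 11.18
position: [0.5382, 0.0541, 0.2895]
tool_rot: [-0.037, 0.999, -0.002, 0.007]
ft_force: [1.0, -0.7, -4.6]
grip_width: 0.0559
```

Run:
```python
from h import *
o=robot.get_obs();p=o['position']
from scipy.spatial.transform import Rotation as Ro
R=Ro.from_quat(o['tool_rot']).as_matrix();print(R.round(4))
a=(.05,*p,np.arctan2(R[1,1],R[0,1]));b=(.05,.5505,-.022,.27,1.571+.015)
plan(lin(a,b,4)+[b]*2)
```

```text
[[-0.9971 -0.0747  0.0148]
 [-0.0747  0.9972 -0.0038]
 [-0.0145 -0.0049 -0.9999]]
now [0.5382 0.0541 0.2895] yaw 1.6455 t 11.175 q [-0.105  0.332  1.57  -0.002  1.225 -1.75 ] F [ 1.  -0.7 -4.6] g 0.0559
[np.float64(0.05), -0.0016, -0.0192, 0.005, 0.015, np.float64(0.05), -0.0032, -0.0384, 0.01, 0.03, np.float64(0.05), -0.0047, -0.0576, 0.015, 0.045, np.float64(0.05), -0.0063, -0.0767, 0.02, 0.06, 0.05, -0.0063, -0.0767, 0.02, 0.06, 0.05, -0.0063, -0.0767, 0.02, 0.06]
```

Call:
send_rows(
  steps=[0.05,-0.0016,-0.02,0.005,0.015,0.05,-0.003,-0.038,0.01,0.03,0.05,-0.005,-0.057,0.015,0.045,0.05,-0.006,-0.077,0.02,0.06,0.05,-0.006,-0.077,0.02,0.06,0.05,-0.006,-0.077,0.02,0.06],
)

```text
time: 11.92
position: [0.5501, -0.022, 0.27]
tool_rot: [-0.007, 1.0, -0.002, 0.007]
ft_force: [0.1, -0.1, -4.6]
grip_width: 0.0558
```

Run:
```python
from h import *
o=robot.get_obs()
from scipy.spatial.transform import Rotation as Ro
R=Ro.from_quat(o['tool_rot']).as_matrix();print(R.round(4))
snap('wrist','w5');snap('scene','s5');snap('top','t5')
a=cv2.imread('pics/s5.png')[130:270,190:330]
cv2.imwrite('pics/g.png',np.hstack([cv2.resize(a,(400,400)),cv2.resize(cv2.imread('pics/t5.png')[120:250,200:330],(400,400))]))
b=(.05,.5505,-.022,.27,1.571+.015)
plan([b])
```

```text
[[-0.9998 -0.0147  0.0146]
 [-0.0148  0.9999 -0.0032]
 [-0.0146 -0.0034 -0.9999]]
now [ 0.5502 -0.0216  0.2702] yaw 1.5865 t 12.075 q [-0.242  0.366  1.574  0.     1.186 -1.829] F [-0.7  0.7 -3.8] g 0.0558
[0.05, -0.0003, -0.0004, 0.0002, 0.001]
```

View pics/w5.png

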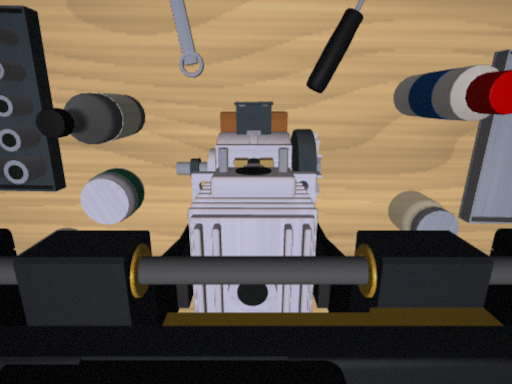

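View pics/g.png

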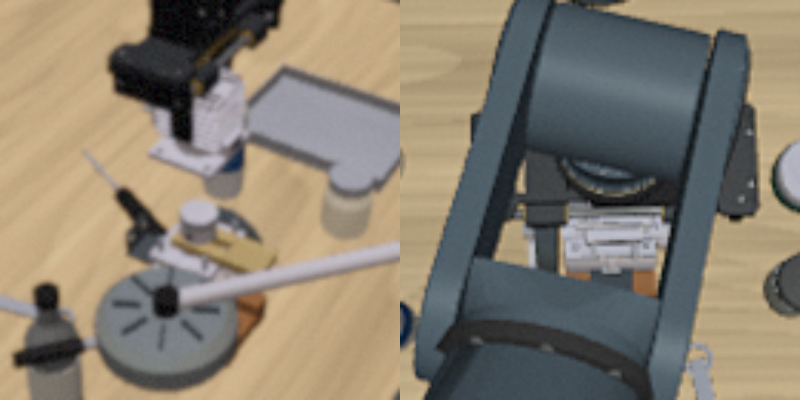

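The wrist view shows the cylinder still unslipped in the grip, with its port at (253,171) facing the bracket at (253,117). The scene view shows it directly above the piston. Now I'll lower it.

Run:
```python
from h import *
b=(.05,.5505,-.022,.2005,1.571+.015)
plan(lin((.05,.5505,-.022,.27,1.586),b,6))
```

```text
now [ 0.5502 -0.0216  0.2702] yaw 1.5865 t 12.075 q [-0.242  0.366  1.574  0.     1.186 -1.829] F [-0.7  0.7 -3.8] g 0.0558
[np.float64(0.05), -0.0002, -0.0004, 0.0118, 0.001, np.float64(0.05), 0.0, -0.0003, 0.0234, 0.001, np.float64(0.05), 0.0002, -0.0003, 0.035, 0.001, np.float64(0.05), 0.0004, -0.0002, 0.0466, 0.001, np.float64(0.05), 0.0005, -0.0002, 0.0582, 0.001, np.float64(0.05), 0.0007, -0.0001, 0.0697, 0.001]
```

Call:
send_rows(
  steps=[0.05,0,0,0.012,0,0.05,0,0,0.024,0,0.05,0.0002,0,0.036,0,0.05,0.0004,0,0.048,0,0.05,0.0005,0,0.06,0,0.05,0.0007,0,0.067,0,0.05,0.0007,0,0.069,0,0.05,0.0007,0,0.069,0],
)

```text
time: 13.08
position: [0.5507, -0.0219, 0.2014]
tool_rot: [-0.008, 1.0, -0.002, 0.008]
ft_force: [0.4, 0.2, -3.9]
grip_width: 0.0561
```

Run:
```python
from h import *
o=robot.get_obs()
from scipy.spatial.transform import Rotation as Ro
R=Ro.from_quat(o['tool_rot']).as_matrix();print(R.round(4))
b=(.05,.5505,-.022,.2005,1.571+.015)
plan([b])
c=snap('scene','s6');snap('wrist','w6');snap('top','t6')
a=cv2.imread('pics/s6.png')[150:250,200:300]
cv2.imwrite('pics/i.png',cv2.resize(a,(600,600),interpolation=cv2.INTER_CUBIC))
# project predicted features in the scene cam
K=c['intrinsics'];E=np.linalg.inv(c['extrinsics'])
def pr(p): q=E[:3,:3]@np.array(p)+E[:3,3]; q=K@q; return ((q[:2]/q[2]-[200,150])*6+2.5).round(0)
print('crown',pr((.5505,-.022,.16)))
cy=np.array([.5505,-.022]);
for sx in(-1,1):
  for sy in (-1,1): print('flange',sx,sy,pr((cy[0]+sx*.034,cy[1]+sy*.039,.170)))
w=world(c);h=w[...,2]
p=[(u,v) for v in range(190,230) for u in range(240,280)]
```

```text
[[-0.9998 -0.0157  0.0156]
 [-0.0158  0.9999 -0.0038]
 [-0.0156 -0.004  -0.9999]]
now [ 0.5507 -0.0219  0.2014] yaw 1.5865 t 13.075 q [-0.243  0.449  1.654  0.     1.023 -1.829] F [ 0.4  0.2 -3.9] g 0.0561
[0.05, 0.0003, -0.0001, 0.0009, 0.001]
crown [358. 321.]
flange -1 -1 [255. 326.]
flange -1 1 [341. 238.]
flange 1 -1 [378. 378.]
flange 1 1 [460. 286.]
```

View pics/i.png

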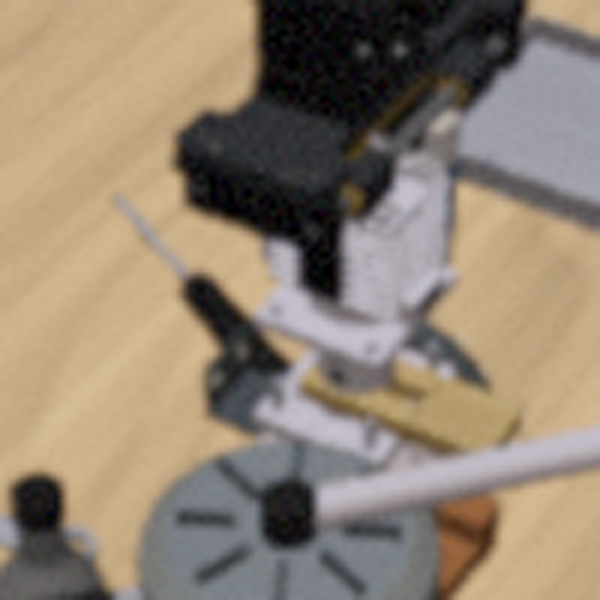

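View pics/w6.png

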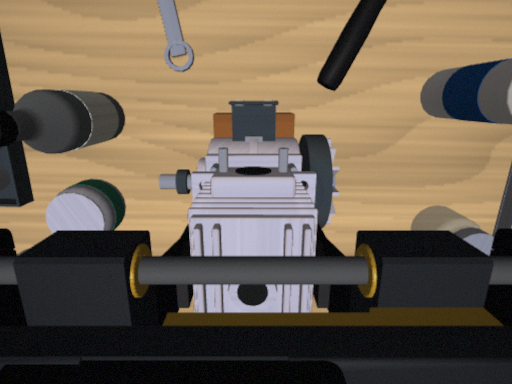

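Run:
```python
from h import *
np.set_printoptions(precision=4,suppress=True)
for t in ['s3','s5']:
    c=dict(np.load(t+'.npz'));w=world(c);h=w[...,2]
    m=(abs(h-.16)<.006)&(abs(w[...,0]-.55)<.03)&(abs(w[...,1]+.022)<.03)
    print(t,m.sum(),cv2.minEnclosingCircle(w[m][:,:2].astype(np.float32)),np.median(w[m],0))
c=dict(np.load('s6.npz'));w=world(c);h=w[...,2]
n=(abs(w[...,0]-.55)<.06)&(abs(w[...,1]+.022)<.06)
m=n&(h>.170)&(h<.18); P=w[m];print(len(P),P.min(0),P.max(0),np.median(P,0))
print(cv2.minAreaRect(P[:,:2].astype(np.float32)))
# column profile through flange front face
for u in (252,256,260):
    print(u,[(v,round(float(h[v,u]),3),round(float(w[v,u,1]),3)) for v in range(196,216)])
```

```text
s3 101 ((0.5506435632705688, -0.02474590390920639), 0.0199806597083807) [ 0.5523 -0.0265  0.159 ]
s5 106 ((0.5520076751708984, -0.02354561537504196), 0.022493712604045868) [ 0.5524 -0.0276  0.1591]
185 [ 0.516  -0.0657  0.1704] [0.5844 0.0159 0.1799] [ 0.5571 -0.0523  0.1774]
((0.5498085021972656, -0.024997185915708542), (0.06833776086568832, 0.08127441257238388), 0.7186167240142822)
252 [(196, 0.214, -0.061), (197, 0.209, -0.059), (198, 0.206, -0.06), (199, 0.202, -0.059), (200, 0.184, -0.045), (201, 0.181, -0.046), (202, 0.179, -0.048), (203, 0.179, -0.051), (204, 0.177, -0.053), (205, 0.178, -0.058), (206, 0.179, -0.063), (207, 0.175, -0.062), (208, 0.172, -0.062), (209, 0.115, -0.012), (210, 0.116, -0.017), (211, 0.127, -0.032), (212, 0.126, -0.035), (213, 0.127, -0.039), (214, 0.128, -0.043), (215, 0.123, -0.043)]
256 [(196, 0.219, -0.06), (197, 0.214, -0.058), (198, 0.211, -0.059), (199, 0.208, -0.06), (200, 0.201, -0.056), (201, 0.188, -0.047), (202, 0.185, -0.047), (203, 0.179, -0.046), (204, 0.178, -0.048), (205, 0.178, -0.051), (206, 0.177, -0.054), (207, 0.179, -0.059), (208, 0.176, -0.061), (209, 0.174, -0.062), (210, 0.152, -0.045), (211, 0.144, -0.041), (212, 0.144, -0.045), (213, 0.137, -0.042), (214, 0.133, -0.041), (215, 0.131, -0.043)]
260 [(196, 0.213, -0.048), (197, 0.212, -0.051), (198, 0.206, -0.048), (199, 0.207, -0.053), (200, 0.198, -0.047), (201, 0.197, -0.05), (202, 0.186, -0.043), (203, 0.184, -0.044), (204, 0.179, -0.043), (205, 0.178, -0.045), (206, 0.176, -0.047), (207, 0.178, -0.053), (208, 0.177, -0.056), (209, 0.179, -0.06), (210, 0.176, -0.062), (211, 0.17, -0.06), (212, 0.143, -0.037), (213, 0.138, -0.037), (214, 0.134, -0.036), (215, 0.131, -0.038)]
```

The scene camera independently puts the flange centre at (0.550,−0.025) and the crown at (0.551,−0.024), with the underside about 11–12 mm above the crown and a yaw of 0.7°. I'll lower it the last millimetre and hold.

Call:
send_rows(
  steps=[0.05,0,0,0.001,0,0.05,0,0,0.001,0,0.05,0,0,0.001,0,0.05,0,0,0.001,0,0.05,0,0,0.001,0,0.05,0,0,0.001,0],
)

```text
time: 13.98
position: [0.5509, -0.022, 0.2007]
tool_rot: [-0.008, 1.0, -0.002, 0.008]
ft_force: [0.2, -0.1, -4.2]
grip_width: 0.0556
```

Run:
```python
from h import *
np.set_printoptions(precision=4,suppress=True)
plan([]);o=robot.get_obs();print(o['joint_velocities'],o['tool_rot'])
c=snap('scene','s7');w=world(c);h=w[...,2]
n=(abs(w[...,0]-.55)<.06)&(abs(w[...,1]+.022)<.06)
P=w[n&(h>.170)&(h<.18)];print(cv2.minAreaRect(P[:,:2].astype(np.float32)),np.median(P[:,2]))
m=(h>.28)&(h<.31)&(w[...,1]<-.05)&(w[...,1]>-.5)&(w[...,0]>.45)
i=np.argmax(np.hypot(w[m][:,0]-.857,w[m][:,1]+.0175));print('boom far end',w[m][i])
L=w[(h>.24)&(h<.2875)&(w[...,1]<-.1)&(w[...,0]>.5)&(w[...,0]<.8)];print('lamp head',cv2.minEnclosingCircle(L[:,:2].astype(np.float32)),L.shape)
c0=dict(np.load('scene0.npz'))
for t,(u,v) in dict(bottle=(208,255),tin=(237,285),jar=(312,200),mug=(251,325)).items(): print(t,world(c0)[v,u],w[v,u])
```

```text
now [ 0.5509 -0.022   0.2007] yaw 1.5865 t 13.975 q [-0.243  0.45   1.655  0.     1.02  -1.829] F [ 0.2 -0.1 -4.2] g 0.0556
[]
[ 0.0011  0.0007 -0.0002  0.0004  0.0017  0.0001] [-0.0079  0.9999 -0.002   0.0081]
((0.5498965382575989, -0.024839751422405243), (0.06977668404579163, 0.0802948847413063), 0.8740899562835693) 0.1768206264747415
boom far end [ 0.5116 -0.1151  0.3012]
lamp head ((0.6560385823249817, -0.19423821568489075), 0.16672465205192566) (1950, 3)
bottle [ 0.5102 -0.219   0.1013] [ 0.6045 -0.3235  0.2623]
tin [ 0.6104 -0.2305  0.0546] [ 0.6092 -0.2288  0.0518]
jar [0.6353 0.1829 0.0625] [0.6335 0.1879 0.058 ]
mug [ 0.688  -0.2838  0.0049] [ 0.6884 -0.2844  0.0061]
```

View pics/s7.png

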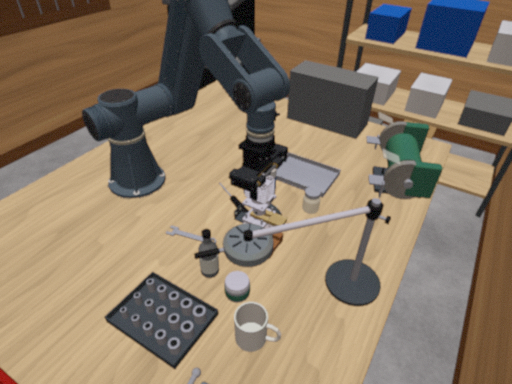

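The final scene view shows the lamp head aside at (248,243), the cylinder held over the piston at (262,200), and the cans and bottles standing where they were.

```bash
python3 -c "
from rig import hand_in
hand_in()"
```

```text
the job is handed in; nothing more can be done
```

The cylinder is now held still about 1 cm above the piston crown. Its exhaust port faces the muffler bracket, and the lamp is out of the way. I handed in at about 14 s of robot time, still gripping at 40 N.

- **Lamp:** I pushed the handle with the open fingers and swung the boom about 0.9 rad to the robot's right. That moves the head about 27 cm, estimated from one point on the handle. It stayed there.
- **Pick and carry:** I gripped the cylinder across its fin sides (55.9 mm) and lifted it straight out of the tray. It crossed with its underside about 26 cm above the bench, clear of the cans and bottles.
- **Centring and squareness:** The last scene picture puts the flange centre at (0.550, −0.025). The same camera had put the crown at (0.551, −0.024) before it was covered, so they agree to about 1 mm. The yaw is 0.9°, matching the crankcase to within a few tenths of a degree.
- **Height:** The gripper height puts the underside about 10.5 mm above the crown; camera depth gives roughly 11 mm. The wrist force was steady at about 4 N, just the cylinder's weight, and the arm was still.
- **Small disagreements:** The tool axis drifted about 1° from vertical during the moves. It was already leaning nearly that much when it gripped the upright cylinder, so I estimate the cylinder is within about 0.5° of upright. The wrist and scene cameras differ by about 2 mm in absolute y, which is within their calibration.
- **Bystanders:** Single-point checks showed the tin and mug unmoved, and the jar within measurement noise at about 5 mm. The oil bottle's check point was hidden by the lamp handle, so I judged the bottle only by eye. I did not measure the spray can after the carry.

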